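# Clamp the red log book in the spoked binding press

## Task

Stand the red log book upright in the green binding press, between the sliding jaw and the end stop, with its covers facing them and centred on the white line, and let go of it. Then wind the jaw up by pushing the spokes of the star capstan one after another, until you feel the book firmly gripped (some 10 to 15 N of push at the grip of a spoke) and it stays gripped when you let go. Never push on the capstan harder than 40 N, do not shove the jaw itself, and leave the other log books, the stapler and the cardboard box where they are.

Things in the scene. Friction and masses are not known exactly. Their poses are not given: they have to be found in the camera images.
- press: green steel bench press, fixed. Origin: centre of the base, on the table; x is the way the jaw closes, z up. Base plate 320 (x) by 250 (y, -105 to 145) mm, its top 12 mm above the table. A gear housing 90 by 26 mm stands at x -20, y 119 mm, top 160 mm above the table.
- press_bed (a point): centre of the base plate's top, on the white line along the press's x. The grey end stop, a fixed plate 170 mm wide across x, top 60 mm above this point, is bolted at another place each time and not reported: its face lies anywhere from 28 to 42 mm along x from this point.
- jaw: steel sliding jaw, a plate 180 mm wide, 21 mm thick with its black rubber face, from 2 to 62 mm above the base plate, driven by the capstan only. Origin: on its clamping face (looks to press +x), at base plate level, on the white line. Its face is at press x = -40 mm when the capstan reads 0 and moves 14 mm towards the stop per radian.
- capstan (a joint): capstan angle (rad), 0 to 1.2 at the start. Grows, and closes the jaw, when the spokes at the top are pushed in the press's +x direction. Five spokes 72 degrees apart: spoke k leans from straight up towards +x by angle + k x 72 degrees. From its start it turns 1.6 to 3.9 rad, by place of the stop, before the book is squeezed.
- capstan_hub (a point): centre of the capstan (fixed), 130 mm above the table at press x -20, y 155 mm. Its spokes lie in an upright plane along press x and z; push those at the top with shut fingers from above, along their circle (sliding on a steeply leaning grip jams). Friction 0.3 N m, 3 to 5 N at a grip; rises 1 to 2 N per mm there once the book is squeezed, and holds the jaw when let go.
- spoke_end (a point): outer end of spoke 0 of the capstan, 115 mm from the hub's centre; turns with it. All spokes: steel, 14 mm thick, black grips 20 mm thick from 58 mm from the hub's centre to the end. The hub is 48 mm across.
- book_red_center (a point): centre of the red log book (loose, about 0.3 kg), stiff hardback 28 mm thick (x), 150 mm long (y), 105 mm tall (z), standing on the table on a long edge, so this point is 52 mm above its foot. Pinch it across its thickness near the top edge; in the press its top stands 43 mm above jaw and stop.
- book_blue: other log book, blue, same size and shape as the red one (origin at the centre of its underside); stands on the table near it; must stay standing where it is
- book_grey: other log book, grey, same size; must stay where it is
- stapler: dark red stapler, 140 mm long, 48 mm tall
- card_box: small cardboard box, 90 by 120 by 50 mm
There are look-alikes about, which are no part of the job. Leave any turquoise look-alike of the part that bears book_red_center alone.

How it is judged:
On the way, in this order (a step that is already met when the one before it is completed fails the run):
1. the red book stands upright and released on the press between jaw and stop, not yet gripped (x of book_red_center in the frame of press between -0.05 and 0.06 m and y of book_red_center in the frame of press between -0.025 and 0.025 m and z of book_red_center in the frame of press between 0.055 and 0.072 m and angle between book_red_center's own z axis and vertical below 0.12 rad and contact force between the fingers and book_red below 0.1 N and contact force between jaw and book_red below 5 N), for 0.2 s.
2. the jaw, wound up by the capstan, grips the book (contact force between jaw and book_red above 12 N and angle between the x axis of book_red_center and the x axis of press, either way round below 0.08 rad), for 0.2 s.
At the end, for the whole second after the job is handed in: The red book stands upright (within 0.12 rad) on the press's base plate between jaw and stop, within 25 mm of the white line, its covers square to the jaw within 0.08 rad, gripped by the jaw with more than 12 N, at rest, with the capstan still and released (all of step 2 and x of book_red_center in the frame of press between -0.05 and 0.06 m and y of book_red_center in the frame of press between -0.025 and 0.025 m and z of book_red_center in the frame of press between 0.055 and 0.072 m and angle between book_red_center's own z axis and vertical below 0.12 rad and contact force between the fingers and book_red below 0.1 N and linear speed of book_red below 0.01 m/s and velocity of joint capstan below 0.05 rad/s and contact force between the fingers and capstan below 0.1 N); the robot touches nothing.
It fails at once if the capstan pushed harder than 40 N (contact force between anything else and capstan above 40 N).
It fails at once if the jaw itself shoved (more than 10 N) (contact force between the fingers and jaw above 10 N).
It fails at once if another log book, the stapler or the cardboard box moved by more than 30 mm (distance of any of book_blue, book_grey, stapler, card_box from where it was at the start of the episode above 0.03 m).
It also fails if it takes over 72 s, if anything falls off the work surface, if the arm or the gripper's body presses on something with over 40 N, if the wrist force passes 120 N, or if a joint passes its speed limit or range.

## Robot

A 7-joint arm with a two-finger parallel gripper is mounted at the origin on the work surface. World frame = base frame: x ahead of the robot, y to its left, z up, the work surface at z = 0. Lengths are in m, angles in rad, forces in N, time in s.
With the tool pointing down it reaches from about 0.4 to 0.85 m from the base axis. Payload 10.4 kg.
Tool frame: the origin (TCP) lies midway between the tips of the shut fingers; the grasp point (between the pads) lies 19 mm behind it (r.grasp_offset is the distance from the TCP to the grasp point, in m); x points along the fingers, y is the direction in which the jaws open and shut, and the axes are right-handed (so a half turn about x gives the same grasp; the last joint's range is limited). The gripper opens to 87 mm and grips with 3 to 60 N. Pads are 19 mm wide; open, the fingers measure 117 mm over their backs; the gripper's body (75 mm by 190 mm) begins 51 mm behind the grasp point.
Start: joints at [1.199, 0.332, -0.065, 1.46, 0.022, 1.35, -0.088], TCP at [0.214, -0.587, 0.223] pointing down, gripper open.
Joint ranges: [-2.6, 2.6], [-0.5, 2.12], [-1.47, 1.34], [0.16, 2.42], [-1.27, 4.41], [0.06, 2.06], [-2.6, 2.6]. Speed limits (rad/s): [2.22, 2.22, 2.79, 2.79, 3.14, 3.14, 3.14].

## Interface

Orientations are given as a unit quaternion [x, y, z, w].
In Python, from bench import r, vision, close_job gives the robot as it stands. The module is installed in compiled form; this text tells all that it offers.
- The arm moves only by the shell command python3 -m pendant 'ROWS' [OPENING] [FORCE]. ROWS is text: rows parted by semicolons, each of 6 numbers parted by spaces: the shift along the tool's x, y, z in units of 0.25 m (1.0 is 0.25 m), then the turn, a rotation vector about the tool's x, y, z in units of 1.5 rad (1.0 is 1.5 rad). A call has 1 to 8 rows; each row is the pose to reach, as a shift and turn from the pose commanded when the call began, along the tool's axes at that moment; what a row does not reach only later rows make up. A row lasts 1/10 s, in which the tool goes at most 50 mm and 8.59 degrees, less where a joint would pass 70% of its speed; a pose out of reach is approached as far as the arm can. A call with a number of a shift or a turn outside -1 to 1 is refused whole. A call with a gripper value outside its range is refused whole. OPENING is the gripper command: -1 is shut, 1 is fully open, values between are in proportion, set as the call begins (- or left out, the last holds). The fingers move at their own pace and stop on an object; FORCE is the grip in N (left out, the last holds). Time passes only in rows, so rows that repeat a pose let the fingers close. It gives the time, the measured TCP pose, the force and the opening at its end, in the units of the state.
- r.read_state(): the state, without advancing time (a new reading comes with each control period).
- vision.camera(name): name is "scene" or "top" or "wrist"; returns (picture, depth): 384x512x3 uint8, blue, green, red; 384x512 float32, m along the optical axis (not along the pixel's ray), 0 where there is no reading.
- vision.get_calibration(name): a dict with "camera_matrix" (3x3 intrinsics, pixels), "rvec" (rotation vector, rad) and "tvec" (3), from world to camera coordinates, as OpenCV has them. Camera axes: x right, y down, z forward; pixel columns grow to the right and rows downward; lengths in m; the calibration is good to about 2 mm. A picture is of the moment at which its call begins: read the wrist's pose just before it. get_calibration takes no time and is no camera call; for the wrist camera it gives the pose at the moment of the call.
- close_job(): hands the job in, once; it reports no verdict.
The state is a dict: "time": time; "joint_positions": joint angles; "joint_vel": joint speeds; "joint_torque": joint torques, N m; "ee_pos": TCP position; "eef_rot": TCP orientation; "ft_force": force on the tool from outside, world axes, zero at the start; "torque": the same for the moment, N m; "width": finger opening in m.
Only numpy, scipy, OpenCV 4.12 (cv2) and the standard library are available. Lean on these libraries where they do the work, as an engineer would, in place of code of your own. Each camera call takes 0.05 s, during which the arm holds its last target. There are 200 camera calls.

## Working session

There is one attempt and no reset: what is moved stays moved. The work goes in short steps, Python scripts to look and compute and a shell command to move; the robot and the scene stay as the last step left them, time stands still between calls to the robot, and variables do not carry over. Pictures are saved under pics/ and viewed, about 8 in all and at most 12, crops included, and the job is handed in when it is done.

```bash
ls; mkdir -p pics
cat > h.py <<'E'
from bench import r, vision
import numpy as np, cv2
def cam(n):
    K=vision.get_calibration(n); p,d=vision.camera(n)
    R=cv2.Rodrigues(np.array(K["rvec"],float))[0]; t=np.array(K["tvec"],float).ravel(); M=np.array(K["camera_matrix"],float)
    return p,d,M,R,t
def cloud(d,M,R,t):
    v,u=np.mgrid[:d.shape[0],:d.shape[1]]
    c=np.stack([(u-M[0,2])*d/M[0,0],(v-M[1,2])*d/M[1,1],d],-1)
    return (c-t)@R   # world
E
python3 - <<'E'
from h import *
for n in("scene","top"):
    p,d,M,R,t=cam(n); cv2.imwrite(f"pics/{n}0.png",p); np.savez(f"{n}0.npz",p=p,d=d,M=M,R=R,t=t); print(n,-R.T@t,M[0,0],d.min(),d.max())
print(r.read_state(), r.grasp_offset)
E
```

```text
pics
scene [1.44847272 0.1217272  1.13782851] 390.5684512881927 0.0 3.325302
top [4.59435893e-01 8.08978943e-04 1.33865200e+00] 366.148715872761 0.0 2.228794
{'time': 0.1, 'joint_positions': array([ 1.19940348,  0.3327771 , -0.06469496,  1.46084308,  0.02155907,
        1.34992298, -0.08851067]), 'joint_vel': array([ 0.0002043 , -0.00155035,  0.00090381, -0.00106106,  0.00042749,
        0.00054066,  0.00086558]), 'joint_torque': array([ 6.68505018e-04, -6.24548864e+01,  2.42717931e-02, -3.90716708e+01,
       -6.14957185e-02,  3.66100855e-02,  5.67159213e-05]), 'ee_pos': array([ 0.21348955, -0.58703573,  0.22186   ]), 'eef_rot': array([-0.69629716, -0.12312735,  0.69646523, -0.12225426]), 'ft_force': array([-0.56146644,  0.64827234, -0.62892212]), 'torque': array([-0.05960313, -0.02117153, -0.02702416]), 'width': 0.08706386861799935} 0.0187
```

View pics/top0.png

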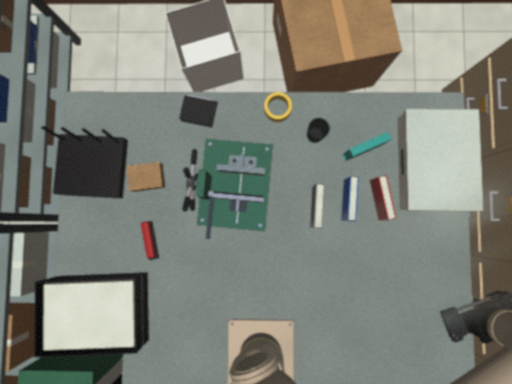

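View pics/scene0.png

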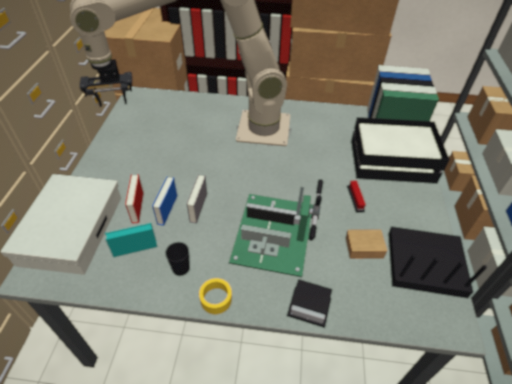

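Top view: press at (236,185) with the jaw at (235,196), the stop at (240,163) and the capstan at (190,180). There are four books: grey (318,205), blue (350,198), red/white (383,198) and the turquoise look-alike (368,146). The dark-red stapler is at (149,240). The only red, book-sized item is at (383,198). I'll measure it and enlarge that area.

Run:
```python
from h import *
Z=np.load("top0.npz"); p,d,M,R,t=[Z[k] for k in"pdMRt"]
X=cloud(d,M,R,t); hsv=cv2.cvtColor(p,cv2.COLOR_BGR2HSV)
S=cv2.resize(p[130:235,170:405],None,fx=3.4,fy=3.4,interpolation=cv2.INTER_CUBIC)
cv2.imwrite("pics/crop_top.png",S)
def rect(m,name):
    q=X[m][:,:2].astype(np.float32); b=cv2.minAreaRect(q*1000); print(name,m.sum(),b,"z",np.percentile(X[m][:,2],[5,50,95]).round(3))
    return b
z=X[...,2]
v,u=np.mgrid[:384,:512]
g=cv2.inRange(hsv,(50,60,40),(85,255,255))>0
reg=(u>180)&(u<290)&(v>125)&(v<240)
rect(g&reg&(z>0.002)&(z<0.03)&(d>0),"base")
for n,(u0,u1,v0,v1) in dict(red=(368,398,170,225),blue=(340,362,170,225),grey=(308,328,178,232)).items():
    bb=(u>u0)&(u<u1)&(v>v0)&(v<v1)
    rect(bb&(z>0.095)&(z<0.12),n)
for n,(u0,u1,v0,v1) in dict(jaw=(206,270,185,210),stop=(206,270,150,180)).items():
    bb=(u>u0)&(u<u1)&(v>v0)&(v<v1); rect(bb&(z>0.06)&(z<0.09),n)
c=(u>180)&(u<205)&(v>140)&(v<215)&(z>0.1); rect(c,"caps"); 
q=X[c]; print(q[::4].round(3).tolist())
```

```text
base 4004 ((596.110595703125, 98.63740539550781), (246.75450134277344, 317.6968078613281), 85.254150390625) z [0.007 0.012 0.016]
red 397 ((544.78759765625, -420.0321044921875), (149.529296875, 30.520217895507812), 11.546384811401367) z [0.097 0.101 0.107]
blue 379 ((541.1229248046875, -305.4380187988281), (29.13501739501953, 148.89016723632812), 85.80841827392578) z [0.097 0.102 0.107]
grey 378 ((514.8287963867188, -191.75424194335938), (28.503101348876953, 148.13352966308594), 86.89216613769531) z [0.097 0.101 0.106]
jaw 346 ((535.7158813476562, 95.9303970336914), (198.42388916015625, 61.0604133605957), 79.73552703857422) z [0.063 0.073 0.078]
stop 302 ((642.4657592773438, 91.00875091552734), (49.960575103759766, 197.25733947753906), 6.664073467254639) z [0.065 0.071 0.076]
caps 723 ((528.115478515625, 172.15988159179688), (333.29962158203125, 158.8188934326172), 42.680450439453125) z [0.131 0.158 0.234]
[[0.459, 0.001, 1.339], [0.699, 0.222, 0.141], [0.696, 0.222, 0.14], [0.691, 0.231, 0.146], [0.692, 0.218, 0.144], [0.688, 0.224, 0.144], [0.684, 0.23, 0.149], [0.687, 0.22, 0.134]
[... 3209 characters left out ...]
 [0.545, 0.193, 0.157], [0.54, 0.239, 0.169], [0.545, 0.239, 0.105], [0.541, 0.206, 0.158], [0.541, 0.193, 0.158], [0.537, 0.241, 0.174], [0.541, 0.239, 0.105], [0.539, 0.202, 0.139], [0.54, 0.192, 0.122], [0.533, 0.237, 0.18], [0.538, 0.233, 0.1], [0.53, 0.24, 0.182], [0.527, 0.246, 0.181], [0.527, 0.233, 0.182], [0.523, 0.245, 0.186], [0.523, 0.233, 0.181], [0.52, 0.242, 0.186], [0.521, 0.232, 0.172], [0.517, 0.238, 0.19], [0.513, 0.247, 0.189], [0.513, 0.234, 0.194], [0.51, 0.243, 0.193], [0.511, 0.233, 0.181], [0.507, 0.24, 0.194], [0.504, 0.249, 0.197], [0.504, 0.237, 0.194], [0.501, 0.242, 0.2], [0.497, 0.248, 0.197], [0.497, 0.235, 0.199], [0.494, 0.243, 0.194], [0.491, 0.243, 0.194]]
```

View pics/crop_top.png

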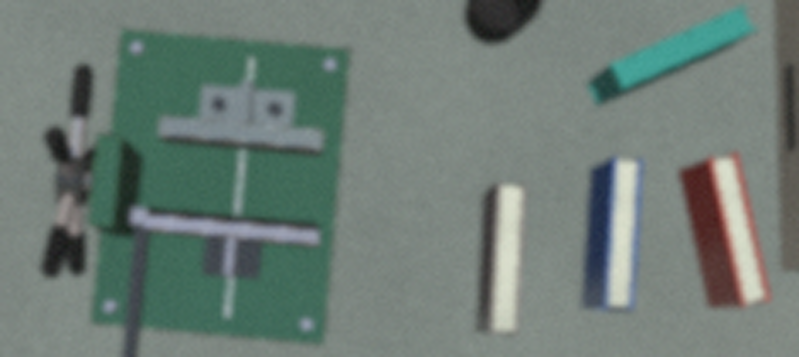

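```bash
cat >> h.py <<'E'
from scipy.spatial.transform import Rotation as Ro
PY=np.deg2rad(-4.75); ex=np.array([np.cos(PY),np.sin(PY),0]); ey=np.array([-np.sin(PY),np.cos(PY),0]); ez=np.array([0,0,1.])
O=np.array([.5944,.0787,0])
def W(x,y,z): return O+x*ex+y*ey+z*ez      # press -> world
def P(q): return np.stack([(q-O)@ex,(q-O)@ey,q[...,2]],-1)
def Rt(xdir,ydir): # tool rot from x axis (along fingers) and y axis
    x=np.array(xdir,float);x/=np.linalg.norm(x);y=np.array(ydir,float);y-=x*(x@y);y/=np.linalg.norm(y)
    return Ro.from_matrix(np.stack([x,y,np.cross(x,y)],1))
def row(tcp,rot):
    s=r.read_state(); R0=Ro.from_quat(s["eef_rot"])
    sh=R0.inv().apply(np.array(tcp)-s["ee_pos"])/.25; rv=(R0.inv()*rot).as_rotvec()/1.5
    print("row",sh.round(3),rv.round(3))
E
python3 - <<'E'
from h import *
Z=np.load("top0.npz"); p,d,M,R,t=[Z[k] for k in"pdMRt"]
X=cloud(d,M,R,t); Q=P(X); v,u=np.mgrid[:384,:512]; ok=d>0
def rg(n,m): q=Q[m&ok]; print(n,m.sum(),*[np.percentile(q[:,i],[2,10,50,90,98]).round(4) for i in range(3)])
near=(abs(Q[...,1])<.1)
rg("jawtop",near&(Q[...,2]>.066)&(Q[...,2]<.082)&(Q[...,0]<0)&(Q[...,0]>-.09)&(abs(Q[...,1])>.03))
rg("stoptop",near&(Q[...,2]>.062)&(Q[...,2]<.08)&(Q[...,0]>0)&(Q[...,0]<.11)&(abs(Q[...,1])>.05))
hsv=cv2.cvtColor(p,cv2.COLOR_BGR2HSV)
wl=(Q[...,2]<.02)&(hsv[...,1]<60)&(hsv[...,2]>140)&(abs(Q[...,1])<.015)&(abs(Q[...,0])<.15); rg("line",wl)
q=Q[wl&ok]; print(np.polyfit(q[:,0],q[:,1],1))
rg("housing",(Q[...,2]>.155)&(Q[...,2]<.165)&(abs(Q[...,0]+.02)<.06)&(abs(Q[...,1]-.119)<.03))
b=(u>400)&(u<480)&(v>110)&(v<210); q=X[b&ok]; print("whitebox z",np.percentile(q[:,2],[5,50,95]),"y max",np.percentile(q[:,1],[95,99]))
# capstan angle: points in plane
m=(abs(Q[...,1]-.155)<.012)&(Q[...,2]>.06)&ok; q=Q[m]; dx=q[:,0]+.02; dz=q[:,2]-.13; rr=np.hypot(dx,dz); an=np.rad2deg(np.arctan2(dx,dz))
k=(rr>.1)&(rr<.13); print(sorted(an[k].round())); 
# red top finer
hs=[]
m=(u>368)&(u<400)&(v>170)&(v<225)&(X[...,2]>.095)&(X[...,2]<.115)&(hsv[...,1]<110)&(hsv[...,2]>120); print("pages",cv2.minAreaRect((X[m][:,:2]*1000).astype(np.float32)),m.sum())
s=r.read_state(); print(Ro.from_quat(s["eef_rot"]).as_matrix().round(3))
a=np.deg2rad(101.5); y=[np.cos(a),np.sin(a),0]
for sg in(1,-1): row([.5448,-.420,.2],Rt([0,0,-1],sg*np.array(y)))
E
```

```text
jawtop 205 [-0.0576 -0.0564 -0.0477 -0.0393 -0.0372] [-0.085  -0.0752  0.0302  0.0787  0.0889] [0.0675 0.069  0.073  0.0759 0.0783]
stoptop 119 [0.0398 0.0411 0.0496 0.0572 0.059 ] [-0.0828 -0.0763  0.0507  0.079   0.085 ] [0.064  0.0676 0.0713 0.0747 0.0767]
line 73 [-0.1351 -0.1251  0.0123  0.1226  0.1338] [-0.0135 -0.003   0.0005  0.0106  0.0139] [0.0063 0.0087 0.0125 0.0187 0.0195]
[0.00702637 0.00100814]
housing 211 [-0.0629 -0.0562 -0.0207  0.0149  0.0218] [0.1076 0.1098 0.1197 0.1297 0.1332] [0.1553 0.1569 0.1599 0.1625 0.1637]
whitebox z [0.07463782 0.09411508 0.09823185] y max [-0.49638675 -0.49290788]
[np.float64(-127.0), np.float64(-127.0), np.float64(-126.0), np.float64(-126.0), np.float64(-125.0), np.float64(-125.0), np.float64(-125.0), np.float64(-124.0), np.float64(-123.0), np.float64(-123.0), np.float64(-123.0), np.float64(-122.0), np.float64(-122.0), np.float64(-58.0), np.float64(-57.0), np.float64(-56.0), np.float64(-56.0), np.float64(-56.0), np.float64(-56.0), np.float64(-55.0), np.float64(-55.0), np.float64(-55.0), np.float64(-54.0), np.float64(-54.0), np.float64(
[... 1008 characters left out ...]
64(19.0), np.float64(81.0), np.float64(82.0), np.float64(82.0), np.float64(82.0), np.float64(82.0), np.float64(83.0), np.float64(83.0), np.float64(83.0), np.float64(84.0), np.float64(84.0), np.float64(84.0), np.float64(85.0), np.float64(85.0), np.float64(85.0), np.float64(85.0), np.float64(85.0), np.float64(85.0), np.float64(85.0), np.float64(85.0), np.float64(86.0), np.float64(86.0), np.float64(88.0)]
pages ((544.9423217773438, -420.8908996582031), (149.8447723388672, 28.811630249023438), 10.769196510314941) 347
[[-0.     0.342 -0.94 ]
 [ 0.001 -0.94  -0.342]
 [-1.    -0.001  0.   ]]
row [ 0.088 -0.175 -1.474] [-1.996e+00 -1.000e-03  0.000e+00]
row [ 0.088 -0.175 -1.474] [0.099 0.    0.001]
```

Only the book at crop (725,230) is red, and its top is a 150 x 29 mm rectangle at z≈0.10, so it is the one meant. The blue, grey and turquoise books are not. Press data: the stop face is at about +39.5 mm, the jaw face at about −36 mm, and spoke 0 leans about 15°. I'll move over the red book.

```bash
python3 -m pendant '0 -0.02 -0.2 0 0 0;0 -0.05 -0.4 0.03 0 0;0 -0.08 -0.6 0.06 0 0;0 -0.11 -0.8 0.1 0 0;0 -0.14 -0.98 0.1 0 0;0 -0.14 -0.98 0.1 0 0;0 -0.14 -0.98 0.1 0 0;0 -0.14 -0.98 0.1 0 0' 0.4 25
python3 - <<'E'
from h import *
a=np.deg2rad(101); y=-np.array([np.cos(a),np.sin(a),0])
row([.5449,-.4207,.2],Rt([0,0,-1],y))
row([.5449,-.4207,.066],Rt([0,0,-1],y))
E
```

```text
time: 0.9
ee_pos: [0.4306, -0.4717, 0.2223]
eef_rot: [-0.703, -0.07, 0.704, -0.07]
ft_force: [-0.1, -0.0, 0.7]
width: 0.061
row [ 0.089 -0.111 -0.488] [ 0.003  0.001 -0.   ]
row [ 0.625 -0.111 -0.489] [ 0.003  0.001 -0.   ]
```

```bash
python3 -m pendant '0.02 -0.03 -0.16 0 0 0;0.04 -0.07 -0.32 0 0 0;0.06 -0.11 -0.488 0.003 0 0;0.06 -0.11 -0.488 0.003 0 0;0.06 -0.11 -0.488 0.003 0 0'
python3 - <<'E'
from h import *
p,d,M,R,t=cam("wrist"); cv2.imwrite("pics/w1.png",p); X=cloud(d,M,R,t)
m=(d>0)&(X[...,2]>.098)&(X[...,2]<.112)&(abs(X[...,1]+.42)<.06)&(abs(X[...,0]-.545)<.1)
print(m.sum(),cv2.minAreaRect((X[m][:,:2]*1000).astype(np.float32)))
a=np.deg2rad(101); y=-np.array([np.cos(a),np.sin(a),0])
row([.5449,-.4207,.068],Rt([0,0,-1],y))
E
```

```text
time: 1.4
ee_pos: [0.5456, -0.4201, 0.2069]
eef_rot: [-0.703, -0.069, 0.704, -0.068]
ft_force: [-2.1, -0.7, 0.6]
width: 0.061
5004 ((546.4417724609375, -422.1327209472656), (149.8752899169922, 28.064374923706055), 11.545244216918945)
row [ 0.557 -0.003 -0.002] [ 0.     0.001 -0.   ]
```

View pics/w1.png

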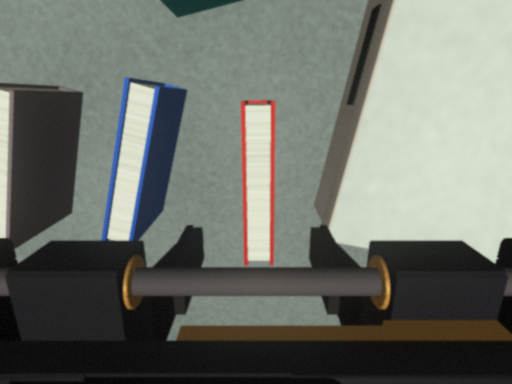

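Wrist view: the red book at (258,180) is centred between the fingers, with blue at (130,160) and the white box from (330,200) rightwards, both clear. I'll descend, grip and lift.

```bash
python3 -m pendant '0.12 0.003 0 0 0 0;0.24 0.003 0 0 0 0;0.36 0.003 0 0 0 0;0.46 0.003 0 0 0 0;0.53 0.003 0 0 0 0;0.55 0.003 0 0 0 0;0.55 0.003 0 0 0 0' && python3 -m pendant '0 0 0 0 0 0;0 0 0 0 0 0;0 0 0 0 0 0;0 0 0 0 0 0;0 0 0 0 0 0;0 0 0 0 0 0;0 0 0 0 0 0' -1 30 && python3 -m pendant '-0.08 0 0 0 0 0;-0.2 0 0 0 0 0;-0.36 0 0 0 0 0;-0.52 0 0 0 0 0;-0.64 0 0 0 0 0;-0.7 0 0 0 0 0;-0.7 0 0 0 0 0'
python3 - <<'E'
from h import *
row(W(.018,0,.25),Rt([0,0,-1],ex)); print(W(.018,0,.25)); print(r.read_state()["joint_positions"].round(2))
E
```

```text
time: 2.15
ee_pos: [0.5447, -0.4218, 0.07]
eef_rot: [-0.703, -0.068, 0.704, -0.068]
ft_force: [-0.2, -0.6, 1.1]
width: 0.0606
time: 2.85
ee_pos: [0.5463, -0.4205, 0.0703]
eef_rot: [0.704, 0.068, -0.704, 0.069]
ft_force: [0.7, -0.3, 1.3]
width: 0.0278
time: 3.55
ee_pos: [0.5468, -0.4208, 0.2466]
eef_rot: [0.705, 0.068, -0.703, 0.069]
ft_force: [-0.0, -0.0, -2.7]
width: 0.0277
row [-0.016 -1.904 -0.642] [-0.862 -0.    -0.002]
[0.61233818 0.07720945 0.25      ]
[ 0.72  0.47 -0.19  1.22  0.09  1.45 -0.84]
```

```bash
python3 -m pendant '0 -0.1 -0.03 -0.05 0 0;0 -0.24 -0.07 -0.11 0 0;0 -0.38 -0.12 -0.17 0 0;0 -0.52 -0.17 -0.23 0 0;0 -0.66 -0.22 -0.3 0 0;0 -0.8 -0.27 -0.37 0 0;0 -0.95 -0.32 -0.43 0 0;0 -0.95 -0.32 -0.43 0 0'
python3 - <<'E'
from h import *
row(W(.018,0,.25),Rt([0,0,-1],ex)); print(r.read_state()["joint_positions"].round(2))
E
```

```text
time: 4.35
ee_pos: [0.5792, -0.1642, 0.2428]
eef_rot: [-0.644, -0.294, 0.644, -0.29]
ft_force: [0.8, 0.4, -3.1]
width: 0.0282
row [-0.025 -0.537 -0.814] [-0.424 -0.002  0.003]
[ 0.53  0.3  -0.41  1.47  0.12  1.39 -0.6 ]
```

```bash
python3 -m pendant '0 -0.07 -0.1 -0.05 0 0;-0.01 -0.14 -0.22 -0.11 0 0;-0.02 -0.22 -0.34 -0.17 0 0;-0.02 -0.3 -0.46 -0.23 0 0;-0.02 -0.38 -0.58 -0.3 0 0;-0.02 -0.46 -0.7 -0.36 0 0;-0.02 -0.537 -0.814 -0.424 0 0;-0.02 -0.537 -0.814 -0.424 0 0';python3 -m pendant '0 0 0 0 0 0;0 0 0 0 0 0'
python3 - <<'E'
from h import *
row(W(.018,0,.25),Rt([0,0,-1],ex)); print(r.read_state()["joint_positions"].round(2))
p,d,M,R,t=cam("top"); Q=P(cloud(d,M,R,t)); cv2.imwrite("pics/t2.png",cv2.resize(p[110:240,150:330],None,fx=4,fy=4,interpolation=cv2.INTER_CUBIC))
# wrist: book top, stop & jaw
p,d,M,R,t=cam("wrist"); cv2.imwrite("pics/w2.png",p); Q=P(cloud(d,M,R,t)); np.savez("w2.npz",Q=Q,p=p)
m=(d>0)&(Q[...,2]>.27)&(Q[...,2]<.30)&(abs(Q[...,0]-.018)<.04)&(abs(Q[...,1])<.1); print(m.sum(),cv2.minAreaRect((Q[m][:,:2]*1000).astype(np.float32)))
for n,lo,hi in(("jaw",-.07,-.01),("stop",.02,.065)):
    m=(d>0)&(Q[...,2]>.068)&(Q[...,2]<.078)&(Q[...,0]>lo)&(Q[...,0]<hi)&(abs(Q[...,1])<.085); print(n,m.sum(),np.percentile(Q[m][:,0],[1,5,50,95,99]).round(4) if m.any() else 0)
E
```

```text
time: 5.15
ee_pos: [0.6136, 0.0756, 0.2478]
eef_rot: [-0.521, -0.48, 0.521, -0.477]
ft_force: [-0.4, 0.5, -3.5]
width: 0.0279
time: 5.35
ee_pos: [0.6146, 0.0676, 0.2487]
eef_rot: [-0.523, -0.475, 0.524, -0.475]
ft_force: [0.2, -0.2, -3.3]
width: 0.0276
row [-0.005 -0.013 -0.037] [-0.01   0.001  0.001]
[ 0.28  0.37 -0.6   1.41  0.21  1.43 -0.42]
13529 ((18.891637802124023, 12.61883544921875), (51.56865310668945, 109.11312866210938), 10.515533447265625)
jaw 2990 [-0.0549 -0.0539 -0.0442 -0.0348 -0.0343]
stop 1002 [0.0425 0.0444 0.0581 0.0616 0.0621]
```

View pics/w2.png

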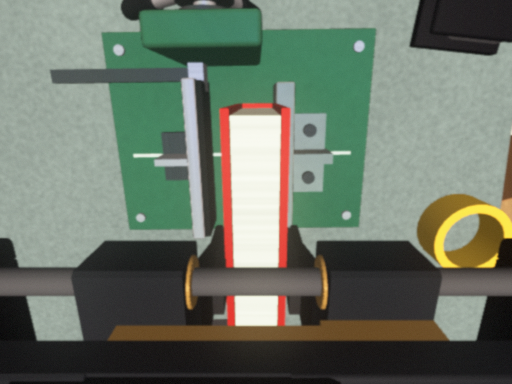

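The wrist view shows the book above the press, between the jaw (197,150) and the stop (285,150), aligned with them. I'll lower it.

```bash
python3 -m pendant '0.1 -0.013 -0.037 -0.01 0 0;0.22 -0.013 -0.037 -0.01 0 0;0.34 -0.013 -0.037 -0.01 0 0;0.46 -0.013 -0.037 -0.01 0 0;0.55 -0.013 -0.037 -0.01 0 0;0.61 -0.013 -0.037 -0.01 0 0;0.64 -0.013 -0.037 -0.01 0 0;0.64 -0.013 -0.037 -0.01 0 0'
python3 - <<'E'
from h import *
row(W(.018,0,.083),Rt([0,0,-1],ex)); print(P(r.read_state()["ee_pos"]))
E
```

```text
time: 6.25
ee_pos: [0.6124, 0.0782, 0.0896]
eef_rot: [-0.52, -0.479, 0.52, -0.479]
ft_force: [-0.2, -0.1, -2.1]
width: 0.0282
row [0.026 0.    0.004] [0.001 0.    0.001]
[0.01793838 0.00103128 0.089579  ]
```

```bash
python3 -m pendant '0.01 0 0 0 0 0;0.02 0 0 0 0 0;0.026 0 0 0 0 0;0.03 0 0 0 0 0;0.03 0 0 0 0 0' && python3 -m pendant '0 0 0 0 0 0;0 0 0 0 0 0;0 0 0 0 0 0' -0.2
python3 - <<'E'
from h import *
s=r.read_state();print(P(s["ee_pos"]),s["ft_force"],s["width"])
E
```

```text
time: 6.75
ee_pos: [0.6125, 0.0786, 0.0826]
eef_rot: [-0.52, -0.479, 0.52, -0.48]
ft_force: [-0.6, 0.2, -2.3]
width: 0.0276
time: 7.05
ee_pos: [0.6128, 0.0788, 0.0829]
eef_rot: [0.52, 0.479, -0.52, 0.48]
ft_force: [0.9, -0.1, -0.2]
width: 0.0343
[0.01834079 0.00161515 0.08294333] [ 0.92925018 -0.10347651 -0.1771848 ] 0.034270381538356404
```

```bash
cat >> h.py <<'E'
def fing(phi,gap=0,d=.02,k=.7,rc=.095,tau=None):
    f=np.deg2rad(phi); ta=np.deg2rad(k*phi if tau is None else tau)
    n=lambda a:np.sin(a)*ex+np.cos(a)*ez
    tg=lambda a:np.cos(a)*ex-np.sin(a)*ez
    C=W(-.02,.155,.13)+rc*n(f)-.010*tg(f)
    return C-(.015+gap)*tg(ta)-d*n(ta), Rt(-n(ta),tg(ta))
E
python3 -m pendant '-0.06 0 0 0 0 0;-0.2 0 0 0 0 0;-0.36 0 0 0 0 0;-0.52 0 0 0 0 0;-0.68 0 0 0 0 0;-0.84 0 0 0 0 0;-0.9 0 0 0 0 0;-0.9 0 0 0 0 0' 
python3 -m pendant '0 0 0 0 0 0;0 0 0 0 0 0;0 0 0 0 0 0;0 0 0 0 0 0' -1 60
python3 - <<'E'
from h import *
p,d,M,R,t=cam("top"); cv2.imwrite("pics/t3.png",cv2.resize(p[110:240,150:330],None,fx=4,fy=4,interpolation=cv2.INTER_CUBIC))
Q=P(cloud(d,M,R,t)); m=(d>0)&(Q[...,2]>.108)&(Q[...,2]<.128)&(abs(Q[...,0]-.018)<.04)&(abs(Q[...,1])<.1); print(m.sum(),cv2.minAreaRect((Q[m][:,:2]*1000).astype(np.float32)))
row(*fing(15,.02,d=-.07)); row(*fing(15,.02,tau=0,d=-.07)); s=r.read_state(); print(s["joint_positions"].round(2),s["width"],fing(15,.02,tau=0,d=-.07)[0])
E
```

```text
time: 7.85
ee_pos: [0.6133, 0.0792, 0.3112]
eef_rot: [0.521, 0.478, -0.518, 0.481]
ft_force: [0.5, 0.9, -1.3]
width: 0.0347
time: 8.25
ee_pos: [0.6123, 0.0786, 0.3067]
eef_rot: [-0.519, -0.48, 0.52, -0.479]
ft_force: [-0.4, 0.1, 0.4]
width: 0.0104
4 ((27.6203556060791, -67.87638854980469), (5.13315486907959, 4.38758659362793), 46.230323791503906)
row [ 0.029 -0.177 -0.615] [ 0.002  0.    -0.122]
row [ 0.05  -0.23  -0.615] [0.002 0.    0.001]
[ 0.26  0.35 -0.62  1.32  0.2   1.54 -0.42] 0.006913956841971334 [0.56730145 0.2364859  0.29435114]
```

View pics/t3.png

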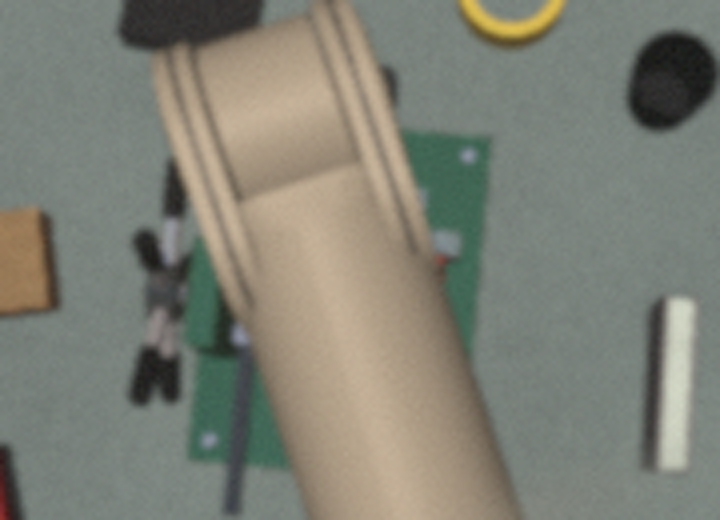

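The arm hides the book in this view (only a red corner shows at (440,260)); I'll check it again after moving aside.

```bash
python3 -m pendant '0 -0.05 -0.1 0 0 -0.02;0 -0.1 -0.22 0 0 -0.05;0 -0.13 -0.36 0 0 -0.08;0 -0.15 -0.48 0 0 -0.11;0.01 -0.17 -0.58 0 0 -0.122;0.02 -0.177 -0.615 0 0 -0.122;0.025 -0.177 -0.615 0 0 -0.122;0.025 -0.177 -0.615 0 0 -0.122'
python3 - <<'E'
from h import *
for n in("scene","top"):
    p,d,M,R,t=cam(n); Q=P(cloud(d,M,R,t))
    if n=="scene": cv2.imwrite("pics/s4.png",cv2.resize(p[160:280,210:360],None,fx=5,fy=5,interpolation=cv2.INTER_CUBIC))
    m=(d>0)&(Q[...,2]>.109)&(Q[...,2]<.124)&(abs(Q[...,0]-.018)<.04)&(abs(Q[...,1])<.1); print(n,m.sum(),cv2.minAreaRect((Q[m][:,:2]*1000).astype(np.float32)) if m.any() else 0)
    q=Q[(abs(Q[...,1]-.155)<.014)&(Q[...,2]>.1)&(Q[...,2]<.25)&(d>0)]; dx=q[:,0]+.02;dz=q[:,2]-.13;rr=np.hypot(dx,dz);an=np.rad2deg(np.arctan2(dx,dz)); k=(rr>.06)&(rr<.13); print(np.histogram(an[k],np.arange(-90,91,6)))
s=r.read_state(); print(P(s["ee_pos"]),s["joint_positions"].round(2),s["width"])
row(*fing(15,.012)); row(*fing(15,0)); row(*fing(40,0))
E
```

```text
time: 9.1
ee_pos: [0.5811, 0.2341, 0.3012]
eef_rot: [-0.474, -0.524, 0.562, -0.43]
ft_force: [-0.3, -1.4, -0.0]
width: 0.0005
scene 344 ((19.412059783935547, 2.936065673828125), (34.2387580871582, 147.47698974609375), 0.2451046258211136)
(array([ 0,  0,  0,  0,  0,  8, 36, 14,  0,  0,  0,  0,  0,  0,  0,  0,  0,
       16, 47,  3,  0,  0,  0,  0,  0,  0,  0,  1, 64, 25]), array([-90, -84, -78, -72, -66, -60, -54, -48, -42, -36, -30, -24, -18,
       -12,  -6,   0,   6,  12,  18,  24,  30,  36,  42,  48,  54,  60,
        66,  72,  78,  84,  90]))
top 350 ((16.484264373779297, 3.3125991821289062), (28.40312385559082, 149.05294799804688), 0.24454998970031738)
(array([ 0,  0,  0,  0,  0,  0,  0,  0,  0,  0,  0,  0,  0,  0,  0,  0,  0,
        0,  0,  0,  0,  0,  0,  0,  0,  0,  0,  0, 35, 17]), array([-90, -84, -78, -72, -66, -60, -54, -48, -42, -36, -30, -24, -18,
       -12,  -6,   0,   6,  12,  18,  24,  30,  36,  42,  48,  54,  60,
        66,  72,  78,  84,  90]))
[-0.025833    0.15339277  0.30167986] [-0.    0.52 -0.65  1.13  0.19  1.73 -0.67] 0.00027644597102194064
row [ 0.369  0.029 -0.007] [ 0.     0.001 -0.001]
row [ 0.369  0.077 -0.007] [ 0.     0.001 -0.001]
row [ 0.379  0.219 -0.007] [-0.     0.001 -0.205]
```

View pics/s4.png

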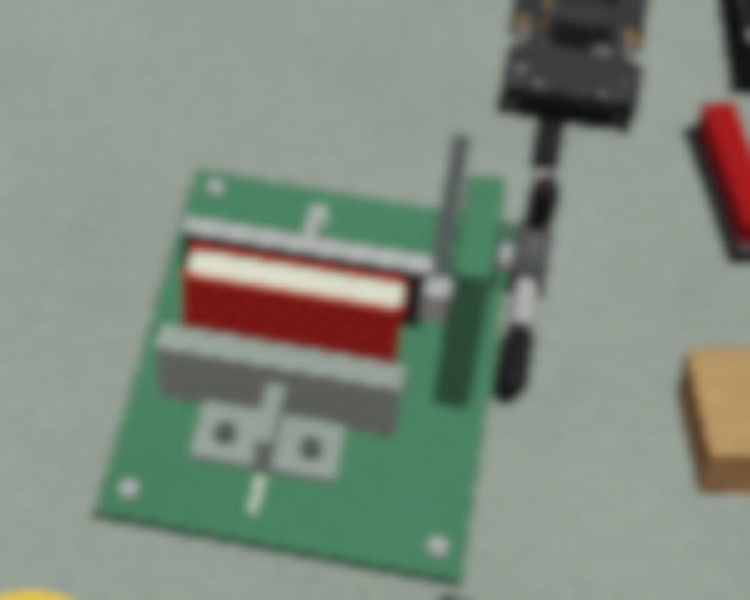

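The scene crop shows the red book upright and square between jaw and stop, at press (17,3) mm, with the shut gripper above the capstan. Next I push spoke 0 from 15° to 40°.

```bash
python3 -m pendant '0.1 0.015 -0.007 0 0 0;0.22 0.015 -0.007 0 0 0;0.32 0.015 -0.007 0 0 0;0.369 0.015 -0.007 0 0 0;0.369 0.015 -0.007 0 0 0' && python3 -m pendant '0 0.02 0 0 0 0;0 0.04 0 0 0 0;0 0.055 0 0 0 0;0 0.055 0 0 0 0'
python3 - <<'E'
from h import *
s=r.read_state(); print(P(s["ee_pos"]),s["ft_force"])
for f in(20,25,30,35,40): row(*fing(f,0,k=.5))
E
```

```text
time: 9.7
ee_pos: [0.5675, 0.2369, 0.209]
eef_rot: [-0.473, -0.525, 0.562, -0.43]
ft_force: [-0.2, 0.3, 0.8]
width: 0.0004
time: 10.1
ee_pos: [0.5822, 0.237, 0.2076]
eef_rot: [-0.474, -0.525, 0.561, -0.43]
ft_force: [-0.6, -0.4, 0.7]
width: 0.0007
[-0.02525231  0.15679437  0.20757928] [-0.63114075 -0.39154659  0.67005684]
row [0.    0.041 0.007] [0.001 0.    0.005]
row [0.001 0.071 0.007] [ 0.001  0.    -0.024]
row [0.005 0.1   0.007] [ 0.001  0.    -0.053]
row [0.011 0.129 0.007] [ 0.001  0.    -0.082]
row [0.02  0.157 0.007] [ 0.001  0.    -0.111]
```

```bash
python3 -m pendant '0 0.02 0.003 0 0 0;0 0.041 0.007 0 0 0;0.001 0.071 0.007 0 0 -0.02;0.005 0.1 0.007 0 0 -0.05' && python3 -m pendant '0.003 0.015 0 0 0 -0.015;0.006 0.029 0 0 0 -0.03;0.01 0.043 0 0 0 -0.045;0.015 0.057 0 0 0 -0.06;0.015 0.057 0 0 0 -0.06'
cat > st.py <<'E'
from h import *
def ang():
    p,d,M,R,t=cam("scene"); Q=P(cloud(d,M,R,t))
    q=Q[(abs(Q[...,1]-.155)<.014)&(Q[...,2]>.1)&(Q[...,2]<.26)&(d>0)]; dx=q[:,0]+.02;dz=q[:,2]-.13;rr=np.hypot(dx,dz);an=np.rad2deg(np.arctan2(dx,dz)); k=(rr>.06)&(rr<.12)
    m=(an[k]+3600)%72; c=np.angle(np.exp(1j*m*2*np.pi/72).mean())*72/2/np.pi
    h=np.histogram(an[k],np.arange(-91,92,14)); print("lean mod 72: %.1f"%(c%72),h[0])
    m=(d>0)&(Q[...,2]>.109)&(Q[...,2]<.124)&(abs(Q[...,0]-.018)<.04)&(abs(Q[...,1])<.1); b=cv2.minAreaRect((Q[m][:,:2]*1000).astype(np.float32)); print("book",m.sum(),np.round(b[0],1),np.round(b[1],1),round(b[2],1))
    s=r.read_state(); print("tcp",P(s["ee_pos"]).round(4),"F(press)",np.round([s["ft_force"]@ex,s["ft_force"]@ey,s["ft_force"][2]],1),"q6",s["joint_positions"].round(2))
E
python3 - <<'E'
from st import *
ang()
E
```

```text
time: 10.5
ee_pos: [0.6051, 0.2339, 0.2029]
eef_rot: [-0.453, -0.543, 0.577, -0.409]
ft_force: [-3.4, 0.4, 8.2]
width: 0.0004
time: 11.0
ee_pos: [0.6187, 0.2321, 0.194]
eef_rot: [-0.429, -0.562, 0.595, -0.382]
ft_force: [-1.7, -1.5, 4.3]
width: 0.0002
lean mod 72: 34.6 [ 0  0  0  0  0  0  0  0  8 27  0  0  0]
book 332 [19.8  2.6] [148.   35.1] 89.5
tcp [0.0114 0.155  0.1942] F(press) [-1.3 -0.4  1.9] q6 [-0.03  0.76 -0.61  1.01  0.21  1.76 -0.64]
```

```bash
python3 -m pendant '0 -0.04 0 0 0 0;-0.12 -0.06 0 0 0 0;-0.28 -0.08 0 0 0 0.05;-0.44 -0.12 0 0 0 0.1;-0.46 -0.25 0 0 0 0.2;-0.46 -0.4 0 0 0 0.25;-0.46 -0.4 0 0 0 0.25'
python3 - <<'E'
from st import *
ang()
row(*fing(-35,.015,k=.5,d=-.06)); row(*fing(-35,.015,k=.5))
E
```

```text
time: 11.75
ee_pos: [0.5549, 0.2407, 0.3405]
eef_rot: [0.525, 0.472, -0.509, 0.492]
ft_force: [0.6, 1.0, 1.7]
width: 0.0006
lean mod 72: 40.0 [ 0  0  0  0 95  1  0  0  0 37  0  0  0]
book 329 [18.6  3. ] [147.   33.5] 89.7
tcp [-0.0489  0.1565  0.3397] F(press) [1.6 0.4 0.8] q6 [ 0.03  0.31 -0.68  1.31  0.21  1.57 -0.7 ]
row [ 0.347 -0.334  0.003] [0.005 0.    0.181]
row [ 0.655 -0.248  0.003] [0.005 0.    0.181]
```

```bash
python3 -m pendant '0.1 -0.15 0.003 0 0 0.08;0.2 -0.26 0.003 0 0 0.15;0.347 -0.334 0.003 0 0 0.181;0.45 -0.305 0.003 0 0 0.181;0.55 -0.277 0.003 0 0 0.181;0.655 -0.25 0.003 0 0 0.181;0.655 -0.25 0.003 0 0 0.181'
python3 - <<'E'
from st import *
ang()
for f in(-32,-25,-18,-10,-2,6,14): row(*fing(f,0,k=.5))
E
```

```text
time: 12.5
ee_pos: [0.5048, 0.2391, 0.1675]
eef_rot: [0.584, 0.398, -0.445, 0.551]
ft_force: [0.3, -0.5, -0.6]
width: 0.0003
lean mod 72: 39.3 [ 0  0 11  0 86  3  0  0  0 37  0  0  0]
book 333 [19.5  2.7] [146.8  36.5] 88.6
tcp [-0.1023  0.1535  0.1698] F(press) [ 0.8 -0.4  1.2] q6 [ 0.06  0.11 -0.74  1.9   0.33  0.96 -0.91]
row [-0.03   0.07  -0.006] [ 0.001  0.    -0.011]
row [-0.048  0.11  -0.006] [ 0.001  0.    -0.051]
row [-0.06   0.151 -0.006] [ 0.001  0.    -0.092]
row [-0.068  0.2   -0.006] [ 0.001  0.    -0.139]
row [-0.069  0.248 -0.006] [ 0.001  0.    -0.185]
row [-0.063  0.296 -0.005] [ 0.001  0.001 -0.232]
row [-0.05   0.342 -0.005] [ 0.001  0.001 -0.278]
```

```bash
python3 -m pendant '-0.02 0.04 -0.006 0 0 0;-0.03 0.07 -0.006 0 0 -0.011;-0.048 0.11 -0.006 0 0 -0.051;-0.06 0.151 -0.006 0 0 -0.092;-0.068 0.2 -0.006 0 0 -0.139;-0.069 0.248 -0.006 0 0 -0.185;-0.063 0.296 -0.005 0 0 -0.232;-0.05 0.342 -0.005 0 0 -0.278'
python3 - <<'E'
from st import *
ang()
for f in(19,24,29,34,39,43): row(*fing(f,0,k=.5))
E
```

```text
time: 13.35
ee_pos: [0.5848, 0.2369, 0.2121]
eef_rot: [-0.491, -0.511, 0.546, -0.447]
ft_force: [-4.6, 3.2, 6.4]
width: 0.0004
lean mod 72: 6.2 [ 0  0  1  0  0  0  0  3  0  0  0 38 47]
book 337 [19.2  2.9] [146.7  34.7] 88.7
tcp [-0.0203  0.1547  0.2098] F(press) [-4.3 -3.6  1.6] q6 [ 0.04  0.53 -0.67  1.32  0.24  1.5  -0.69]
row [ 0.014  0.016 -0.001] [-0.    -0.001 -0.028]
row [ 0.016  0.046 -0.001] [-0.    -0.001 -0.057]
row [ 0.021  0.075 -0.001] [-0.    -0.001 -0.086]
row [ 0.028  0.104 -0.001] [-0.    -0.001 -0.115]
row [ 0.038  0.132 -0.001] [-0.    -0.001 -0.144]
row [ 0.048  0.153 -0.001] [-0.    -0.001 -0.167]
```

```bash
python3 -m pendant '0.014 0.016 0 0 0 -0.028;0.016 0.046 0 0 0 -0.057;0.021 0.075 0 0 0 -0.086;0.028 0.104 0 0 0 -0.115;0.038 0.132 0 0 0 -0.14;0.046 0.15 0 0 0 -0.16;0.046 0.15 0 0 0 -0.16' && python3 -m pendant '0 -0.04 0 0 0 0;-0.12 -0.06 0 0 0 0;-0.28 -0.08 0 0 0 0.05;-0.44 -0.12 0 0 0 0.1;-0.46 -0.25 0 0 0 0.2;-0.46 -0.4 0 0 0 0.25;-0.46 -0.4 0 0 0 0.25'
python3 - <<'E'
from st import *
ang()
for a in(-28,-31):row(*fing(a,.015,k=.5,d=-.06)); row(*fing(a,.015,k=.5))
E
```

```text
time: 14.1
ee_pos: [0.6205, 0.2327, 0.1937]
eef_rot: [-0.427, -0.565, 0.596, -0.379]
ft_force: [-0.9, -0.6, 3.3]
width: 0.0004
time: 14.8
ee_pos: [0.5583, 0.2411, 0.3408]
eef_rot: [0.523, 0.475, -0.511, 0.489]
ft_force: [0.1, 1.2, 2.4]
width: 0.0001
lean mod 72: 41.7 [ 0  0  0  0 89  7  0  0  0 34  0  0  0]
book 327 [18.5  2.9] [ 34.6 147. ] 0.4
tcp [-0.0455  0.1572  0.34  ] F(press) [ 1.3 -0.7  1.3] q6 [ 0.04  0.33 -0.7   1.29  0.22  1.58 -0.7 ]
row [ 0.312 -0.294  0.006] [ 0.005 -0.     0.146]
row [ 0.624 -0.225  0.006] [ 0.005 -0.     0.146]
row [ 0.328 -0.316  0.006] [ 0.005 -0.     0.164]
row [ 0.638 -0.238  0.006] [ 0.005 -0.     0.164]
```

```bash
python3 -m pendant '0.1 -0.15 0.006 0 0 0.08;0.2 -0.26 0.006 0 0 0.14;0.328 -0.32 0.006 0 0 0.164;0.43 -0.29 0.006 0 0 0.164;0.53 -0.265 0.006 0 0 0.164;0.638 -0.238 0.006 0 0 0.164;0.638 -0.238 0.006 0 0 0.164'
python3 - <<'E'
from st import *
ang()
for f in(-30,-25,-18,-10,-2,6,14): row(*fing(f,0,k=.5))
E
```

```text
time: 15.55
ee_pos: [0.5093, 0.2389, 0.1722]
eef_rot: [0.577, 0.408, -0.454, 0.543]
ft_force: [-0.1, -0.4, -0.7]
width: 0.0006
lean mod 72: 40.9 [ 0  0  8  1 81  1  0  0  0 32  0  0  0]
book 338 [18.7  3.1] [146.2  34.8] 89.2
tcp [-0.0978  0.1536  0.1743] F(press) [0.2 0.1 0.1] q6 [ 0.08  0.14 -0.75  1.86  0.32  1.   -0.88]
row [-0.025  0.058 -0.006] [ 0.001 -0.     0.001]
row [-0.038  0.086 -0.006] [ 0.001 -0.    -0.028]
row [-0.053  0.127 -0.005] [ 0.001 -0.    -0.069]
row [-0.062  0.175 -0.005] [ 0.001 -0.    -0.115]
row [-0.065  0.224 -0.005] [ 0.001 -0.    -0.162]
row [-0.06   0.272 -0.005] [ 0.001  0.    -0.209]
row [-0.049  0.318 -0.005] [ 0.001  0.    -0.255]
```

```bash
python3 -m pendant '-0.02 0.04 -0.006 0 0 0;-0.03 0.07 -0.006 0 0 -0.01;-0.045 0.105 -0.006 0 0 -0.045;-0.057 0.15 -0.005 0 0 -0.09;-0.064 0.2 -0.005 0 0 -0.139;-0.063 0.248 -0.005 0 0 -0.185;-0.055 0.296 -0.005 0 0 -0.232;-0.049 0.318 -0.005 0 0 -0.255'
python3 - <<'E'
from st import *
ang()
for f in(19,24,29,34,39,43): row(*fing(f,0,k=.5))
E
```

```text
time: 16.4
ee_pos: [0.5853, 0.2354, 0.2095]
eef_rot: [-0.491, -0.51, 0.547, -0.446]
ft_force: [-4.1, -1.0, 4.6]
width: 0.0005
lean mod 72: 6.9 [ 0  0  0  0  0  0  0  1  0  0  0 19 63]
book 341 [20.7  2.6] [ 34.2 147.6] 1.6
tcp [-0.0214  0.1546  0.2085] F(press) [-2.9 -2.8  1.5] q6 [ 0.05  0.53 -0.69  1.32  0.25  1.5  -0.7 ]
row [ 0.008  0.02  -0.001] [-0.    -0.001 -0.029]
row [ 0.011  0.05  -0.001] [-0.    -0.001 -0.058]
row [ 0.015  0.079 -0.001] [ 0.    -0.001 -0.087]
row [ 0.023  0.108 -0.001] [ 0.    -0.001 -0.116]
row [ 0.033  0.135 -0.001] [ 0.    -0.001 -0.145]
row [ 0.043  0.157 -0.001] [ 0.    -0.001 -0.168]
```

```bash
python3 -m pendant '0.008 0.02 0 0 0 -0.028;0.011 0.04 0 0 0 -0.05;0.013 0.06 0 0 0 -0.07;0.015 0.079 0 0 0 -0.087;0.018 0.09 0 0 0 -0.1' && python3 -m pendant '0.004 0.012 0 0 0 -0.012;0.008 0.024 0 0 0 -0.024;0.013 0.036 0 0 0 -0.036;0.018 0.048 0 0 0 -0.048;0.025 0.06 0 0 0 -0.06;0.025 0.06 0 0 0 -0.06' && python3 -m pendant '0 -0.04 0 0 0 0;-0.12 -0.06 0 0 0 0;-0.28 -0.08 0 0 0 0.05;-0.44 -0.12 0 0 0 0.1;-0.46 -0.25 0 0 0 0.2;-0.46 -0.4 0 0 0 0.25;-0.46 -0.4 0 0 0 0.25'
python3 - <<'E'
from st import *
ang()
for a in(-28,-31):row(*fing(a,.015,k=.5,d=-.06)); row(*fing(a,.015,k=.5))
E
```

```text
time: 16.95
ee_pos: [0.6054, 0.2342, 0.2023]
eef_rot: [-0.451, -0.546, 0.579, -0.405]
ft_force: [-2.9, 0.5, 6.3]
width: 0.0006
time: 17.55
ee_pos: [0.6183, 0.2328, 0.1918]
eef_rot: [-0.426, -0.565, 0.596, -0.378]
ft_force: [-1.9, 0.5, 5.3]
width: 0.0004
time: 18.25
ee_pos: [0.5561, 0.2409, 0.338]
eef_rot: [0.523, 0.475, -0.512, 0.489]
ft_force: [0.1, 1.5, 1.0]
width: 0.0007
lean mod 72: 41.2 [ 0  0  0  0 88  3  0  0  0 35  0  0  0]
book 340 [22.1  2.7] [ 34.5 147.5] 0.2
tcp [-0.0476  0.1567  0.3371] F(press) [ 1.  -0.5  0.4] q6 [ 0.06  0.33 -0.72  1.3   0.23  1.58 -0.71]
row [ 0.302 -0.285  0.004] [0.005 0.    0.148]
row [ 0.614 -0.214  0.004] [0.005 0.    0.148]
row [ 0.317 -0.306  0.004] [0.005 0.    0.165]
row [ 0.628 -0.228  0.004] [0.005 0.    0.165]
```

```bash
python3 -m pendant '0.1 -0.15 0.004 0 0 0.08;0.2 -0.26 0.004 0 0 0.14;0.317 -0.31 0.004 0 0 0.164;0.42 -0.282 0.004 0 0 0.164;0.52 -0.257 0.004 0 0 0.164;0.628 -0.23 0.004 0 0 0.164;0.628 -0.23 0.004 0 0 0.164'  && python3 -m pendant '-0.01 0.02 -0.004 0 0 0;-0.02 0.04 -0.006 0 0 0;-0.025 0.055 -0.006 0 0 0;-0.032 0.07 -0.006 0 0 -0.01;-0.038 0.085 -0.006 0 0 -0.025;-0.038 0.085 -0.006 0 0 -0.025'
python3 - <<'E'
from st import *
ang()
for f in(-25,-20,-15,-10,-5,0,5): row(*fing(f,0,k=.5))
E
```

```text
time: 19.0
ee_pos: [0.509, 0.2389, 0.172]
eef_rot: [0.576, 0.408, -0.455, 0.542]
ft_force: [-0.8, -0.1, -0.0]
width: 0.0009
time: 19.6
ee_pos: [0.5282, 0.2409, 0.1911]
eef_rot: [0.57, 0.418, -0.463, 0.534]
ft_force: [-2.4, -0.6, 1.4]
width: 0.0005
lean mod 72: 47.1 [ 0  0  0  2 35 47  0  0  0 34  4  0  0]
book 339 [23.8  2.5] [ 36.8 148.9] 1.3
tcp [-0.0795  0.1561  0.1907] F(press) [-0.7 -0.5  0.9] q6 [ 0.1   0.19 -0.76  1.78  0.31  1.08 -0.85]
row [ 0.006 -0.002  0.005] [ 0.001 -0.001 -0.004]
row [-0.006  0.027  0.005] [ 0.001 -0.001 -0.033]
row [-0.015  0.057  0.005] [ 0.001 -0.001 -0.062]
row [-0.021  0.087  0.005] [ 0.001 -0.001 -0.092]
row [-0.024  0.117  0.005] [ 0.001 -0.001 -0.121]
row [-0.025  0.147  0.005] [ 0.001 -0.001 -0.15 ]
row [-0.023  0.177  0.005] [ 0.001 -0.001 -0.179]
```

```bash
for i in 1; do python3 -m pendant '-0.003 0.01 0.003 0 0 -0.008;-0.006 0.018 0.004 0 0 -0.016;-0.006 0.018 0.004 0 0 -0.016'; python3 -m pendant '-0.003 0.008 0 0 0 -0.008;-0.005 0.016 0 0 0 -0.016;-0.005 0.016 0 0 0 -0.016'; python3 -m pendant '-0.003 0.008 0 0 0 -0.008;-0.005 0.016 0 0 0 -0.016;-0.005 0.016 0 0 0 -0.016'; done
python3 - <<'E'
from st import *
ang()
E
```

```text
time: 19.95
ee_pos: [0.5316, 0.2396, 0.1926]
eef_rot: [0.565, 0.426, -0.469, 0.529]
ft_force: [-3.7, 1.3, 1.3]
width: 0.0007
time: 20.25
ee_pos: [0.5355, 0.2389, 0.1944]
eef_rot: [0.56, 0.432, -0.476, 0.523]
ft_force: [-3.6, 0.8, 1.7]
width: 0.0002
time: 20.55
ee_pos: [0.5394, 0.2383, 0.1962]
eef_rot: [0.555, 0.439, -0.482, 0.517]
ft_force: [-3.5, 0.0, 2.8]
width: 0.0009
lean mod 72: 55.4 [ 9  0  0  0  3 62  0  0  0 11 42  0  0]
book 335 [24.3  2.8] [ 33.9 148.4] 0.2
tcp [-0.068   0.1545  0.1961] F(press) [-2.4  0.2  2.3] q6 [ 0.1   0.25 -0.75  1.69  0.29  1.16 -0.8 ]
```

```bash
python3 -m pendant '-0.002 0.01 0 0 0 -0.01;-0.004 0.02 0 0 0 -0.02;-0.004 0.02 0 0 0 -0.02'; python3 -m pendant '-0.002 0.01 0 0 0 -0.01;-0.004 0.02 0 0 0 -0.02;-0.004 0.02 0 0 0 -0.02'; python3 -m pendant '-0.001 0.01 0 0 0 -0.01;-0.002 0.02 0 0 0 -0.02;-0.002 0.02 0 0 0 -0.02'
python3 - <<'E'
from st import *
ang()
for f in(-10,-5,0,5): row(*fing(f,0,k=.5))
E
```

```text
time: 20.9
ee_pos: [0.5443, 0.2379, 0.198]
eef_rot: [0.548, 0.447, -0.49, 0.51]
ft_force: [-3.3, -0.7, 2.5]
width: 0.0001
time: 21.2
ee_pos: [0.5492, 0.2375, 0.1995]
eef_rot: [0.541, 0.455, -0.498, 0.502]
ft_force: [-2.2, 0.9, 1.4]
width: 0.0007
time: 21.5
ee_pos: [0.554, 0.2372, 0.2004]
eef_rot: [0.534, 0.463, -0.505, 0.495]
ft_force: [-1.5, -0.6, 2.3]
width: 0.0006
lean mod 72: 64.7 [ 3  1  0  0  0  0 40  0  0  0 48 12  0]
book 330 [27.6  3.2] [ 35.3 148.8] 0.2
tcp [-0.0535  0.1546  0.2003] F(press) [-0.9 -0.6  0.1] q6 [ 0.1   0.34 -0.74  1.58  0.28  1.27 -0.76]
row [-0.003 -0.024 -0.002] [ 0.001 -0.     0.017]
row [-0.011  0.005 -0.002] [ 0.001 -0.    -0.012]
row [-0.017  0.035 -0.001] [ 0.001 -0.    -0.041]
row [-0.02   0.065 -0.001] [ 0.001  0.    -0.07 ]
```

```bash
python3 -m pendant '-0.002 0.01 0 0 0 -0.01;-0.006 0.018 0 0 0 -0.018;-0.006 0.018 0 0 0 -0.018'; python3 -m pendant '-0.002 0.01 0 0 0 -0.01;-0.004 0.018 0 0 0 -0.018;-0.004 0.018 0 0 0 -0.018'
python3 - <<'E'
from st import *
ang()
E
```

```text
time: 21.85
ee_pos: [0.5582, 0.2369, 0.2019]
eef_rot: [0.528, 0.471, -0.512, 0.488]
ft_force: [-2.5, 0.8, 1.2]
width: 0.0003
time: 22.15
ee_pos: [0.5629, 0.2365, 0.2033]
eef_rot: [0.522, 0.478, -0.518, 0.481]
ft_force: [-2.4, 0.5, 0.0]
width: 0.0008
lean mod 72: 68.7 [ 0  0  0  0  0  0 24  4  0  0 11 58  0]
book 340 [29.3  2.8] [ 34.2 149.4] 0.8
tcp [-0.0445  0.1547  0.2032] F(press) [-1.4  1.   0.5] q6 [ 0.09  0.4  -0.73  1.51  0.27  1.34 -0.74]
```

```bash
python3 -m pendant '-0.001 0.01 0 0 0 -0.01;-0.001 0.018 0 0 0 -0.018;-0.001 0.018 0 0 0 -0.018'; python3 -m pendant '0 0.01 0 0 0 -0.01;0 0.016 0 0 0 -0.016;0 0.016 0 0 0 -0.016'
python3 - <<'E'
from st import *
ang()
E
```

```text
time: 22.5
ee_pos: [0.5674, 0.2363, 0.2038]
eef_rot: [-0.515, -0.485, 0.524, -0.474]
ft_force: [-2.8, -0.2, 3.2]
width: 0.0006
time: 22.8
ee_pos: [0.571, 0.2363, 0.204]
eef_rot: [-0.509, -0.491, 0.53, -0.468]
ft_force: [-3.5, -0.4, 5.8]
width: 0.0004
lean mod 72: 0.2 [ 0  0  0  0  0  0  1 11  0  0  0 74  1]
book 334 [28.3  2.9] [ 35.1 149.5] 1.8
tcp [-0.0364  0.1551  0.204 ] F(press) [-2.9 -0.   4.6] q6 [ 0.08  0.45 -0.72  1.44  0.27  1.4  -0.73]
```

```bash
python3 -m pendant '0 0.008 0 0 0 -0.006;0 0.014 0 0 0 -0.01;0 0.014 0 0 0 -0.01'; python3 -m pendant '0 0.008 0 0 0 -0.006;0 0.014 0 0 0 -0.01;0 0.014 0 0 0 -0.01'
python3 - <<'E'
from st import *
ang()
E
```

```text
time: 23.15
ee_pos: [0.5743, 0.2361, 0.2041]
eef_rot: [-0.505, -0.495, 0.533, -0.464]
ft_force: [-5.4, -0.7, 6.2]
width: 0.0005
time: 23.45
ee_pos: [0.5777, 0.2359, 0.2041]
eef_rot: [-0.502, -0.498, 0.537, -0.46]
ft_force: [-6.1, -1.1, 9.4]
width: 0.0007
lean mod 72: 3.2 [ 0  0  0  0  0  0  0  4  0  0  0 67 15]
book 337 [28.4  2.9] [149.9  34.7] 89.8
tcp [-0.0297  0.1552  0.2041] F(press) [-5.5 -0.9  9.6] q6 [ 0.07  0.48 -0.71  1.39  0.27  1.43 -0.72]
```

The vertical force (9 N up) suggests that the tip is too deep or dragging, so I'll back out radially a little and then continue.

```bash
python3 -m pendant '-0.02 0 0 0 0 0;-0.04 0 0 0 0 0;-0.04 0 0 0 0 0'; python3 -m pendant '0 0.006 0 0 0 0;0 0.012 0 0 0 0;0 0.012 0 0 0 0'
python3 - <<'E'
from st import *
ang()
E
```

```text
time: 23.8
ee_pos: [0.5788, 0.2353, 0.2138]
eef_rot: [-0.502, -0.498, 0.537, -0.46]
ft_force: [-1.9, -1.1, 3.3]
width: 0.0003
time: 24.1
ee_pos: [0.5808, 0.2351, 0.2136]
eef_rot: [-0.501, -0.498, 0.537, -0.46]
ft_force: [-7.4, -2.8, 8.1]
width: 0.0005
lean mod 72: 4.4 [ 0  0  0  0  0  0  0 12  0  0  0 58 23]
book 343 [28.8  3.7] [148.4  33.7] 89.7
tcp [-0.0265  0.1548  0.2136] F(press) [-8.8 -2.9  7.9] q6 [ 0.07  0.48 -0.71  1.37  0.26  1.46 -0.71]
```

```bash
python3 -m pendant '0 0.006 0 0 0 -0.003;0 0.012 0 0 0 -0.006;0 0.012 0 0 0 -0.006'
python3 - <<'E'
from st import *
ang()
E
```

```text
time: 24.45
ee_pos: [0.5835, 0.235, 0.2134]
eef_rot: [-0.499, -0.501, 0.54, -0.457]
ft_force: [-9.8, -2.8, 9.2]
width: 0.0004
lean mod 72: 5.8 [ 0  0  0  0  0  0  0  9  0  0  0 52 32]
book 333 [28.9  2.9] [148.8  33.2] 89.7
tcp [-0.0239  0.1549  0.2134] F(press) [-9.7 -3.1 10.3] q6 [ 0.06  0.5  -0.71  1.36  0.27  1.47 -0.71]
```

```bash
python3 -m pendant '0 0.006 0 0 0 -0.003;0 0.012 0 0 0 -0.006;0 0.012 0 0 0 -0.006';python3 -m pendant '0 0.006 0 0 0 -0.003;0 0.01 0 0 0 -0.005;0 0.01 0 0 0 -0.005'
python3 - <<'E'
from st import *
ang()
E
```

```text
time: 24.8
ee_pos: [0.5862, 0.2348, 0.2133]
eef_rot: [-0.496, -0.503, 0.542, -0.455]
ft_force: [-11.4, -3.3, 10.5]
width: 0.0003
time: 25.1
ee_pos: [0.5885, 0.2347, 0.2132]
eef_rot: [-0.494, -0.505, 0.543, -0.453]
ft_force: [-12.6, -3.1, 12.1]
width: 0.0007
lean mod 72: 8.3 [ 0  0  0  0  0  0  0  0  3  0  0  9 75]
book 341 [29.9  3.3] [148.8  34.8] 89.3
tcp [-0.0188  0.1549  0.2132] F(press) [-11.8  -4.1  11.4] q6 [ 0.06  0.52 -0.7   1.33  0.27  1.49 -0.7 ]
```

About 12.5 N of push with a steady rise means the book is gripped. I'll let go, back away and check.

```bash
python3 -m pendant '0 -0.02 0 0 0 0;0 -0.06 0 0 0 0;-0.1 -0.06 0 0 0 0;-0.25 -0.06 0 0 0 0;-0.4 -0.06 0 0 0 0;-0.5 -0.06 0 0 0 0;-0.5 -0.06 0 0 0 0'; python3 -m pendant '0 -0.15 0 0 0 0;0 -0.3 0 0 0 0;0 -0.45 0 0 0 0;0 -0.6 0 0 0 0;0 -0.6 0 0 0 0;0 -0.6 0 0 0 0;0 -0.6 0 0 0 0;0 -0.6 0 0 0 0'
python3 - <<'E'
from st import *
ang()
p,d,M,R,t=cam("scene"); A=cv2.resize(p[110:300,100:420],None,fx=2.4,fy=2.4,interpolation=cv2.INTER_CUBIC); cv2.imwrite("pics/s9.png",A)
p,d,M,R,t=cam("top"); X=cloud(d,M,R,t); Q=P(X); m=(d>0)&(Q[...,2]>.109)&(Q[...,2]<.124)&(abs(Q[...,0]-.02)<.04)&(abs(Q[...,1])<.1); print("top book",m.sum(),cv2.minAreaRect((Q[m][:,:2]*1000).astype(np.float32)) if m.any() else 0, np.median(Q[m][:,2]))
ang()
E
```

```text
time: 25.85
ee_pos: [0.5885, 0.2352, 0.3419]
eef_rot: [-0.498, -0.504, 0.541, -0.454]
ft_force: [-0.2, 0.1, 0.3]
width: 0.0005
time: 26.65
ee_pos: [0.4393, 0.2462, 0.3522]
eef_rot: [-0.495, -0.505, 0.543, -0.453]
ft_force: [0.3, -1.0, 0.1]
width: 0.0004
lean mod 72: 4.6 [ 0 33 15  0  0  0 29 50  0  0  0 74  3]
book 344 [29.8  2.6] [ 34.4 149.6] 0.2
tcp [-0.1686  0.1542  0.3522] F(press) [-0.1 -0.3 -0.4] q6 [ 0.14  0.16 -0.79  1.45  0.05  1.65 -0.73]
top book 349 ((26.09404182434082, 3.0627059936523438), (28.638647079467773, 146.7177734375), 0.10160654783248901) 0.1137891335812605
lean mod 72: 4.6 [ 0 37 11  0  0  0 25 52  0  0  0 74  2]
book 332 [28.5  3.1] [149.4  33.6] 89.9
tcp [-0.1689  0.1545  0.3525] F(press) [-0.1  1.1 -0.6] q6 [ 0.14  0.16 -0.79  1.45  0.05  1.65 -0.73]
```

View pics/s9.png

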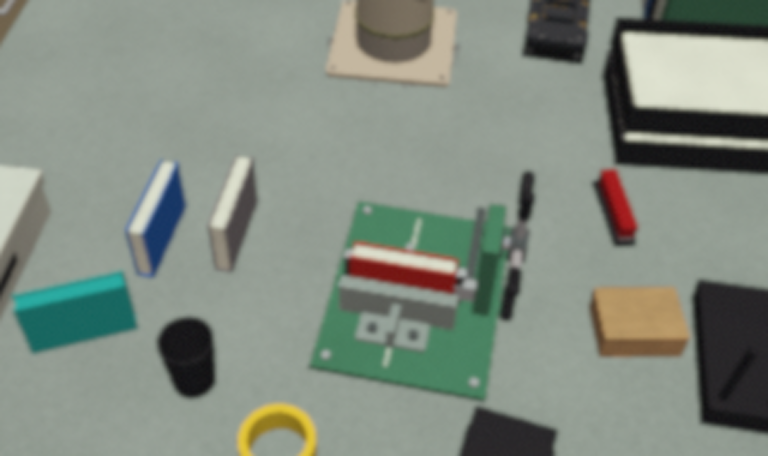

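The final scene view shows the red book upright between jaw and stop at (405,267). Blue (157,218), grey (233,213), stapler (617,205) and box (640,320) look undisturbed, and the gripper is clear of everything. Two readings give the same capstan angle, so I'm handing in.

```bash
python3 -c "
from bench import r,close_job
s=r.read_state();print(s['time'],abs(s['joint_vel']).max());close_job()"
```

```text
26.85 0.00623014626229697
the job is handed in; nothing more can be done
```

The red log book stands in the press, gripped between jaw and end stop, and I handed the job in at 26.85 s of the 72 s allowed. No verdict was reported.

**What I did:** I took the red book by its top edge and stood it in the press about 3 mm off the white line. After letting go I wound the capstan with four spokes in turn. The push stayed at about 3 to 5 N until the book met the stop, then rose steadily to about 12.5 N, where I let go and backed off.

**Last checks:**
- **Book:** upright, square to the jaw within about 0.3°, 3 mm off the line, with its centre at press x ≈ +26 mm.
- **Capstan:** two readings after letting go gave the same angle.
- **Robot:** clear of everything, with about zero wrist force.
- **Other objects:** the other books, the stapler and the box look undisturbed in the picture, but I did not measure them.

**What disagreed or stayed unchecked:**
- The wrist also felt an unexplained upward force of about 12 N at the last push, so the total force on the spoke was about 17 N, still well under 40 N.
- The capstan angle read 8.3° while my fingers covered the spoke and 4.6° after letting go. That is either a viewing error or a slight springback.
- I could not measure the jaw's grip force directly. Even if the capstan sprang back as far as its friction allows, I estimate about 21 N, above the 12 N needed.
- The scene camera put the book's x about 3 mm further than the top camera did.

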